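# Return the ring cone to its brass stand

## Task

Put the white ceramic ring cone back on its brass stand: pick it up, set its rounded foot down into the stand's hollow top so that it sits fully home and upright, and let go. Do not drop it, leave the stand standing, and leave the nail varnish bottle and the blue pot where they are, upright.

Things in the scene. Friction and masses are not known exactly. Their poses are not given: they have to be found in the camera images.
- ring_cone: White ceramic ring cone, 84 mm tall, about 0.18 kg, round about its z axis, standing loose on the counter. Origin: centre of its underside; z up. Rounded foot: flat 20 mm across at the bottom, swelling to 50 mm at 18 mm height, drawn in to 36 mm at 26 mm. From 26 to 60 mm height a straight drum 36 mm across, the place to grip; then it tapers to a blunt 6 mm tip.
- brass_stand: Small goblet-shaped brass stand, 47 mm tall, about 0.5 kg, loose, upright, round. Origin: centre of its underside; z up. Base 68 mm across, slim stem, bowl on top 66 mm across outside. Its hollow is 17 mm deep, 58 mm across at the mouth, sloping to a flat floor 28 mm across, 30 mm above the stand's underside; the cone's underside rests on it when seated. (The other brass thing is a wide saucer with a soap.)
- varnish_bottle: Squat round amber glass nail varnish bottle with a black cap, 46 mm across, 69 mm tall, loose. To be left alone. Origin: centre of its underside; z up.
- blue_pot: Open blue ceramic pot, 64 mm across, 46 mm tall, flat inside, loose; not the cone's place. To be left alone. Origin: centre of its underside; z up.
Not all that is in view belongs to the job. Leave any purple look-alike of the brass_stand alone.

How it is judged:
At the end, for the whole second after the job is handed in: Ring cone at rest in the brass stand's hollow: underside within 10 mm of its centre sideways and 5 mm of its floor in height; cone and stand upright within 10 degrees, stand on the counter; varnish bottle and blue pot within 30 mm of their starts and upright within 11 degrees (horizontal distance between ring_cone and brass_stand below 0.01 m and z of ring_cone in the frame of brass_stand between 0.025 and 0.035 m and angle between each of ring_cone, brass_stand's own z axis and vertical below 0.18 rad and height (world z) of brass_stand below 0.01 m and linear speed of ring_cone below 0.02 m/s and angular speed of ring_cone below 0.2 rad/s and distance of each of varnish_bottle, blue_pot from where it was at the start of the episode below 0.03 m and angle between each of varnish_bottle, blue_pot's own z axis and vertical below 0.2 rad); the robot touches nothing.
It fails at once if the ring cone is dropped or thrown (moves faster than 0.7 m/s, a fall of about 25 mm, with no finger on it) (contact force between the fingers and ring_cone below 0.05 N and linear speed of ring_cone above 0.7 m/s).
It fails at once if the varnish bottle is pushed more than 30 mm or tipped more than 30 degrees (distance of varnish_bottle from where it was at the start of the episode above 0.03 m or angle between varnish_bottle's own z axis and vertical above 0.52 rad).
It fails at once if the blue pot is pushed more than 30 mm or tipped more than 30 degrees (distance of blue_pot from where it was at the start of the episode above 0.03 m or angle between blue_pot's own z axis and vertical above 0.52 rad).
It also fails if it takes over 43 s, if anything falls off the work surface, if the arm or the gripper's body presses on something with over 40 N, if the wrist force passes 120 N, or if a joint passes its speed limit or range.

## Robot

A 6-joint arm with a two-finger parallel gripper is mounted at the origin on the work surface. World frame = base frame: x ahead of the robot, y to its left, z up, the work surface at z = 0. Lengths are in m, angles in rad, forces in N, time in s.
With the tool pointing down it reaches from about 0.25 to 0.8 m from the base axis. Payload 8.5 kg.
Tool frame: the origin (TCP) lies between the finger pads; the fingertips stand 14 mm ahead of it and the grasp point (between the pads) lies 5 mm behind it; z points along the fingers, y is the direction in which the jaws open and shut (so a half turn about z gives the same grasp; the last joint's range is limited). The gripper opens to 85 mm and grips with 20 to 120 N. Pads are 22 mm wide; open, the fingers measure 114 mm over their backs; the gripper's body (76 mm by 85 mm) begins 54 mm behind the grasp point. The pads swing forward as they close: fully open they stand 13 mm farther back than shut.
Start: joints at [0, 0.238, -0.013, 1.319, 0, 1.571], TCP at [0.525, -0, 0.245] pointing down, gripper open.
Joint ranges: [-2.66, 2.66], [-1.03, 1.9], [-1.14, 1.46], [-1.82, 2.27], [-1.45, 1.34], [-3.14, 3.14]. Speed limits (rad/s): [2.22, 2.22, 2.79, 3.14, 3.14, 3.14].

## Interface

Orientations are given as a unit quaternion [x, y, z, w].
In Python, from station import telemetry, optics, ticket gives the robot as it stands.
- The arm moves only by the tool drive_tool, never from a script. Its arguments are lists of equal length, an entry for each row: "turn": the turn, a rotation vector about the tool's x, y, z in degrees, a list of three; "delta_pos": the shift along the tool's x, y, z in mm, a list of three; "claw": the opening, from 0 (shut) to 1 (fully open). A call has 1 to 12 rows; each row shifts and turns the commanded pose from where the row before left it, along the tool's axes as they then stand; what a row does not reach is not made up. A row lasts 1/10 s, in which the tool goes at most 50 mm and 8.59 degrees, less where a joint would pass 70% of its speed; a pose out of reach is approached as far as the arm can. A call with a gripper value outside its range is refused whole. The fingers move at their own pace and stop on an object; "newtons" is the grip in N (left out, the last holds). Time passes only in rows, so rows that do not move let the fingers close. It gives the time, the measured TCP pose, the force and the opening at its end, in the units of the state.
- telemetry.get_obs(): the state, without advancing time (a new reading comes with each control period).
- optics.read_camera(name): name is "scene" or "side" or "wrist"; returns a dict with "frame" (384x512x3 uint8, red, green, blue), "depth" (384x512 float32, m along the optical axis (not along the pixel's ray), 0 where there is no reading), "fx", "fy", "cx", "cy" (pixels), "R" (3x3) and "t" (3): a world point X has camera coordinates R X + t; the wrist camera has in their place "T_tool_cam" (4x4, takes a point from camera to tool coordinates, whose origin is the TCP and whose axes are the flange's). Camera axes: x right, y down, z forward; pixel columns grow to the right and rows downward; lengths in m; the calibration is good to about 2 mm. The wrist camera is an equidistant fisheye: a pixel r from the principal point sees the ray r / f radians off the axis. A picture is of the moment at which its call begins: read the wrist's pose just before it.
- ticket.hand_in(): hands the job in, once; it reports no verdict.
The state is a dict: "time": time; "joint_positions": joint angles; "qd": joint speeds; "tau": joint torques, N m; "tcp_pos": TCP position; "eef_rot": TCP orientation; "wrist_force": force on the tool from outside, world axes, zero at the start; "wrist_torque": the same for the moment, N m; "width": finger opening in m.
Only numpy, scipy, OpenCV 4.12 (cv2) and the standard library are available. Lean on these libraries where they do the work, as an engineer would, in place of code of your own. Each camera call takes 0.05 s, during which the arm holds its last target.

## Working session

There is one attempt and no reset: what is moved stays moved. The work goes in short steps, Python scripts to look and compute and a tool call to move; the robot and the scene stay as the last step left them, time stands still between calls to the robot, and variables do not carry over. Pictures are saved under pics/ and viewed, and the job is handed in when it is done.

Besides the shell and the picture viewer there is one more tool, called after "Call:" by a JSON object that holds its "name" and its "arguments". drive_tool: Moves the arm, as the interface text tells. Its arguments: {"type":"object","properties":{"turn":{"type":"array"},"delta_pos":{"type":"array"},"claw":{"type":"array"},"newtons":{"type":"number"}},"required":["turn","delta_pos","claw"]}

```bash
mkdir -p pics; ls; cat > h.py <<'E'
import numpy as np,cv2
from station import telemetry,optics
def snap(n,f):
    o=telemetry.get_obs(); c=optics.read_camera(n)
    cv2.imwrite(f'pics/{f}.png',cv2.cvtColor(c['frame'],cv2.COLOR_RGB2BGR)); np.save(f'pics/{f}.npy',{**c,'obs':o},allow_pickle=True); return c
def world(c):
    d=c['depth'];v,u=np.mgrid[0:d.shape[0],0:d.shape[1]]
    P=np.stack([(u-c['cx'])/c['fx']*d,(v-c['cy'])/c['fy']*d,d],-1)
    return (P-c['t'])@c['R']
E
python3 - <<'E'
from h import *
for n in('scene','side','wrist'): c=snap(n,n+'0')
o=telemetry.get_obs();print(o)
E
```

```text
pics
{'time': 0.15, 'joint_positions': array([ 3.58699765e-06,  2.38663760e-01, -1.40867970e-02,  1.31918765e+00,
       -3.52326341e-05,  1.57084114e+00]), 'qd': array([-0.00088017, -0.00198326,  0.00192702, -0.00143432,  0.00013478,
        0.00082299]), 'tau': array([-5.83120764e-04, -5.39078343e+01,  3.46597445e+01,  1.44879267e-02,
       -3.84108148e-05, -6.07092011e-05]), 'tcp_pos': array([ 5.24688596e-01, -8.43405849e-06,  2.44804190e-01]), 'eef_rot': array([ 7.07121233e-01,  7.07092098e-01, -4.16180827e-04, -3.91248058e-04]), 'wrist_force': array([ 0.88939714, -0.70690648,  0.54060502]), 'wrist_torque': array([-0.02478119,  0.025416  , -0.07199529]), 'width': 0.08552660115201895}
```

View pics/scene0.png

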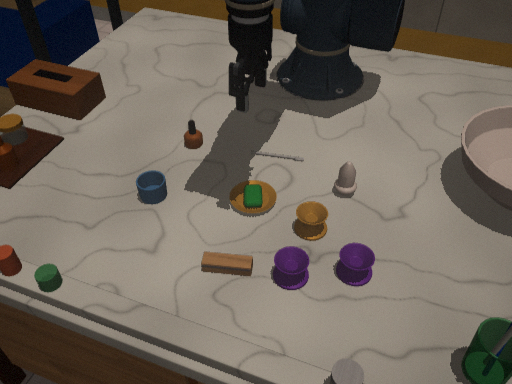

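View pics/side0.png

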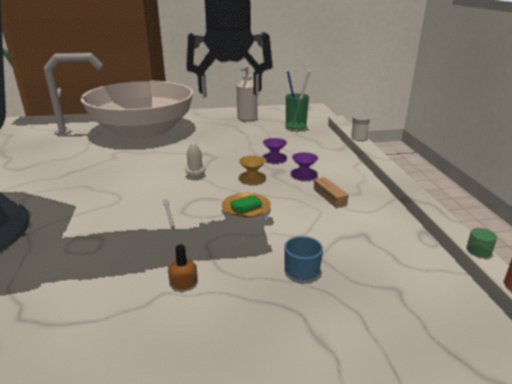

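View pics/wrist0.png

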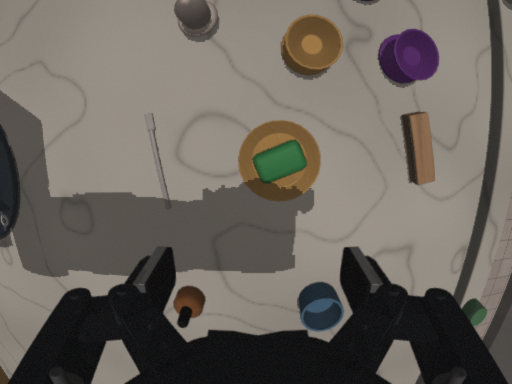

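The only white cone is at scene (346,180) (the grey cylinder at (347,374) is a lidded jar). Candidates for the stand are the brass goblet at (312,220), the purple look-alikes at (292,268) and (356,264), and the saucer with the soap at (253,197). The brass goblet fits by colour and shape. I'll measure it and check an enlarged crop.

```bash
python3 - <<'E'
from h import *
from scipy.optimize import least_squares
for n,boxes in (('scene0',dict(cone=(325,155,368,205),stand=(290,198,335,243),soap=(225,175,280,217),bottle=(180,115,208,152),pot=(130,168,172,206))),('side0',dict(cone=(178,138,212,182),stand=(232,150,272,188),soap=(215,190,278,222),bottle=(160,238,205,292),pot=(278,232,330,282)))):
    c=np.load(f'pics/{n}.npy',allow_pickle=True).item(); W=world(c)
    for k,(a,b,e,f) in boxes.items():
        P=W[b:f,a:e].reshape(-1,3); d=c['depth'][b:f,a:e].ravel(); P=P[d>0]
        Q=P[(P[:,2]>0.006)&(P[:,2]<.12)]
        mid=(Q.min(0)+Q.max(0))/2
        print(n,k,len(Q),Q.min(0).round(3),Q.max(0).round(3),mid.round(3))
        if k in('cone','stand'):
            zs=(0.028,.058) if k=='cone' else (.036,.046)
            rr=.018 if k=='cone' else None
            S=Q[(Q[:,2]>zs[0])&(Q[:,2]<zs[1])]
            if rr:
                r=least_squares(lambda p:np.hypot(S[:,0]-p[0],S[:,1]-p[1])-rr,mid[:2],loss='soft_l1',f_scale=.002); print('  fit',r.x.round(4),len(S))
            else:
                S=Q[Q[:,2]>.043];print('  rim',(S.min(0)+S.max(0))/2,S.max(0)-S.min(0),len(S))
im=cv2.imread('pics/scene0.png')[140:300,220:400]
cv2.imwrite('pics/crop0.png',cv2.resize(im,None,fx=3.5,fy=3.5,interpolation=cv2.INTER_CUBIC))
E
```

```text
scene0 cone 539 [0.439 0.165 0.007] [0.479 0.214 0.087] [0.459 0.19  0.047]
  fit [0.4519 0.1893] 174
scene0 stand 1003 [0.554 0.119 0.006] [0.622 0.185 0.052] [0.588 0.152 0.029]
  rim [0.58654288 0.15114881 0.04732355] [0.06539603 0.06393546 0.00850037] 249
scene0 soap 1008 [ 0.499 -0.041  0.006] [0.603 0.06  0.026] [0.551 0.01  0.016]
scene0 bottle 360 [ 0.404 -0.223  0.006] [ 0.447 -0.179  0.073] [ 0.425 -0.201  0.039]
scene0 pot 810 [ 0.586 -0.234  0.006] [ 0.651 -0.17   0.05 ] [ 0.618 -0.202  0.028]
side0 cone 477 [0.428 0.162 0.006] [0.476 0.193 0.084] [0.452 0.178 0.045]
  fit [0.4512 0.1894] 181
side0 stand 607 [0.553 0.118 0.006] [0.652 0.283 0.049] [0.603 0.201 0.027]
  rim [0.58525073 0.15097429 0.04596395] [0.06160208 0.06556752 0.00581869] 114
side0 soap 770 [ 0.499 -0.043  0.006] [0.601 0.059 0.024] [0.55  0.008 0.015]
side0 bottle 876 [ 0.397 -0.227  0.006] [ 0.443 -0.188  0.071] [ 0.42  -0.208  0.038]
side0 pot 1396 [ 0.584 -0.237  0.006] [ 0.647 -0.173  0.048] [ 0.616 -0.205  0.027]
```

View pics/crop0.png

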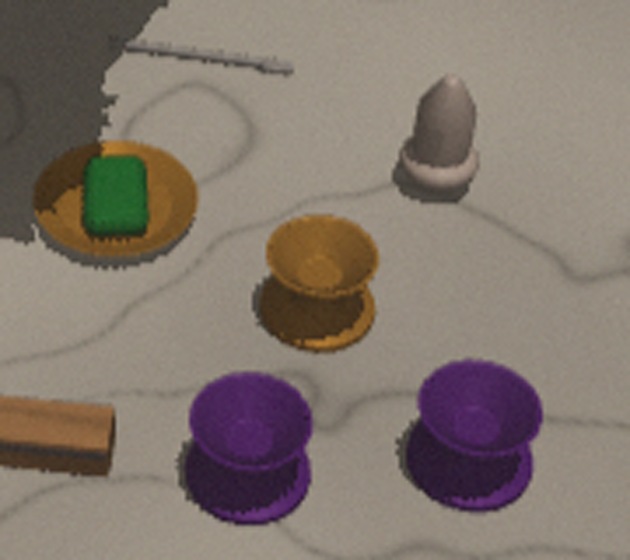

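The crop confirms it: the brass goblet at crop (322,280) has a hollow top, the two purple ones don't count, and the saucer has the soap. Cone at about (0.4515, 0.189), stand at about (0.586, 0.151). I'm moving above the cone.

Call:
{"name": "drive_tool", "arguments": {"turn": [[0,0,0],[0,0,0],[0,0,0],[0,0,0],[0,0,0],[0,0,0],[0,0,0],[0,0,0],[0,0,0],[0,0,0],[0,0,0],[0,0,0]], "delta_pos": [[19,-7.3,8],[19,-7.3,8],[19,-7.3,8],[19,-7.3,8],[19,-7.3,8],[19,-7.3,8],[19,-7.3,8],[19,-7.3,8],[19,-7.3,8],[18.5,-7.3,8],[0,0,0],[0,0,0]], "claw": [1,1,1,1,1,1,1,1,1,1,1,1], "newtons": 40}}

```text
time: 1.35
tcp_pos: [0.4517, 0.1896, 0.1652]
eef_rot: [0.707, 0.708, -0.0, -0.0]
wrist_force: [0.3, -0.2, -0.1]
width: 0.0853
```

```bash
python3 - <<'E'
from h import *
from scipy.spatial.transform import Rotation as R
snap('side','side1');c=snap('wrist','wrist1');o=telemetry.get_obs();print(o['tcp_pos'],R.from_quat(o['eef_rot']).as_matrix().round(4),o['wrist_force'])
T=c['T_tool_cam'];print(T.round(4),c['fx'],c['cx'],c['cy'])
Rt=R.from_quat(o['eef_rot']).as_matrix()
d=c['depth'];v,u=np.mgrid[0:384,0:512];x=(u-c['cx'])/c['fx'];y=(v-c['cy'])/c['fy'];th=np.hypot(x,y)
s=np.where(th>1e-6,np.tan(th)/np.maximum(th,1e-6),1)*d
P=np.stack([x*s,y*s,d],-1)@T[:3,:3].T+T[:3,3]; W=P@Rt.T+o['tcp_pos']
W[d==0]=9
for nm,(cx,cy) in dict(cone=(.4515,.189),stand=(.586,.151)).items():
    m=(np.hypot(W[...,0]-cx,W[...,1]-cy)<.045)&(W[...,2]>.006)&(W[...,2]<.1)
    Q=W[m];print(nm,len(Q),Q.min(0),Q.max(0),((Q.min(0)+Q.max(0))/2).round(4))
    print(u[m].min(),u[m].max(),v[m].min(),v[m].max())
E
```

```text
[0.45229546 0.18905242 0.1655379 ] [[ 3.e-04  1.e+00  3.e-04]
 [ 1.e+00 -3.e-04 -1.e-04]
 [-1.e-04  3.e-04 -1.e+00]] [-0.11557298  0.25757707 -0.72134541]
[[ 1.500e-03 -9.556e-01 -2.946e-01  7.510e-02]
 [ 1.000e+00  1.600e-03 -1.000e-04  1.200e-03]
 [ 5.000e-04 -2.946e-01  9.556e-01 -1.276e-01]
 [ 0.000e+00  0.000e+00  0.000e+00  1.000e+00]] 297.3186396354542 257.4111038929716 196.41291887273948
cone 2347 [0.42900801 0.17214365 0.01625902] [0.47822051 0.21415432 0.08460223] [0.4536 0.1931 0.0504]
232 283 161 219
stand 3395 [0.55467793 0.11968528 0.00600165] [0.61945552 0.18409841 0.04783665] [0.5871 0.1519 0.0269]
352 421 189 260
```

View pics/wrist1.png

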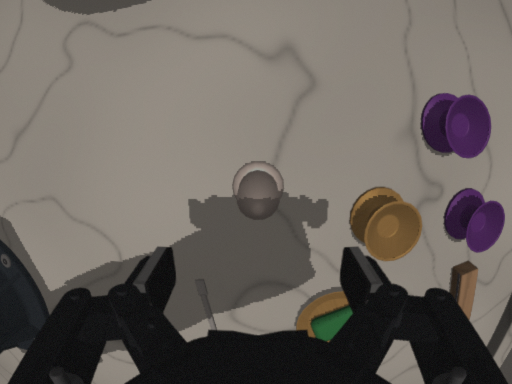

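View pics/side1.png

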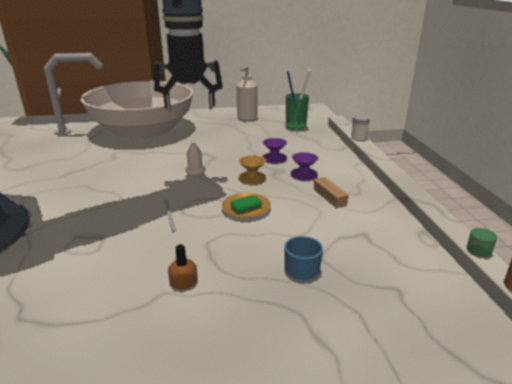

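The wrist view puts the cone at (257,190) midway between the fingers, and its fit agrees to about 1 mm. The stand's bowl is at (392,232), clear of the right finger. Descending.

Call:
{"name": "drive_tool", "arguments": {"turn": [[0,0,0],[0,0,0],[0,0,0],[0,0,0],[0,0,0],[0,0,0],[0,0,0],[0,0,0],[0,0,0]], "delta_pos": [[0,0.5,18],[0,0,18],[0,0,18],[0,0,18],[0,0,18],[0,0,15],[0,0,10],[0,0,6],[0,0,0]], "claw": [1,1,1,1,1,1,1,1,1]}}

```text
time: 2.35
tcp_pos: [0.4524, 0.1891, 0.044]
eef_rot: [0.707, 0.707, -0.0, -0.0]
wrist_force: [0.1, -0.2, -0.1]
width: 0.0853
```

```bash
python3 - <<'E'
from h import *
snap('wrist','wrist2');snap('side','side2');print(telemetry.get_obs()['tcp_pos'])
im=cv2.imread('pics/side2.png')[80:220,120:320]
cv2.imwrite('pics/crop2.png',cv2.resize(im,None,fx=3.5,fy=3.5,interpolation=cv2.INTER_CUBIC))
E
```

```text
[0.4528324  0.18948057 0.04474543]
```

View pics/crop2.png

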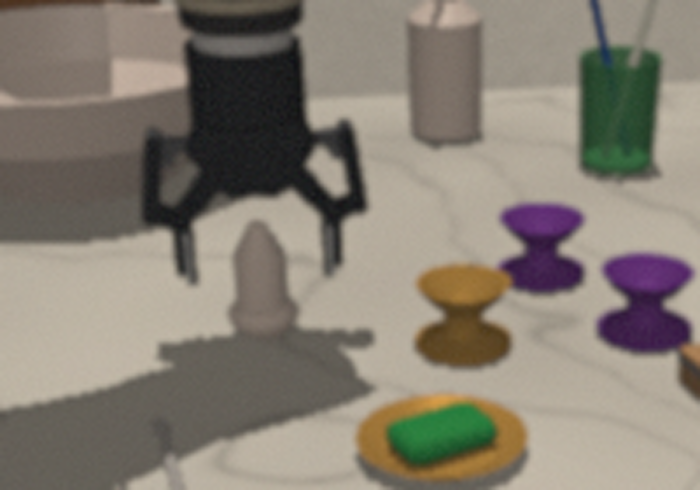

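View pics/wrist2.png

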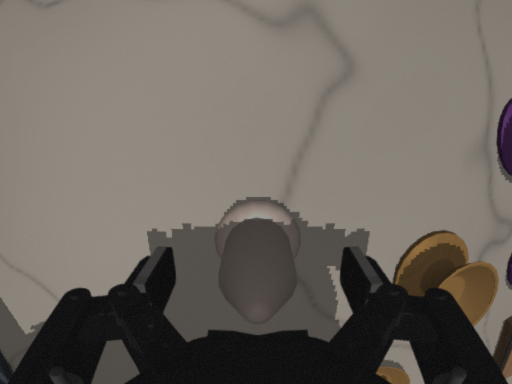

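Cone centred between the fingers in the wrist view (257,260); the tips are beside the drum at crop (190,280) and (333,270). I'm closing gradually.

Call:
{"name": "drive_tool", "arguments": {"turn": [[0,0,0],[0,0,0],[0,0,0],[0,0,0],[0,0,0],[0,0,0],[0,0,0],[0,0,0],[0,0,0],[0,0,0],[0,0,0],[0,0,0]], "delta_pos": [[0,0,0],[0,0,0],[0,0,0],[0,0,0],[0,0,0],[0,0,0],[0,0,0],[0,0,0],[0,0,0],[0,0,0],[0,0,0],[0,0,0]], "claw": [0.85,0.7,0.6,0.54,0.5,0.46,0.42,0.38,0.34,0.3,0.25,0.2], "newtons": 35}}

```text
time: 3.65
tcp_pos: [0.4524, 0.1895, 0.0444]
eef_rot: [0.707, 0.707, 0.0, -0.0]
wrist_force: [-1.1, -1.0, 5.6]
width: 0.0348
```

Call:
{"name": "drive_tool", "arguments": {"turn": [[0,0,0],[0,0,0],[0,0,0],[0,0,0],[0,0,0]], "delta_pos": [[0,0,0],[0,0,0],[0,0,0],[0,0,-3],[0,0,-3]], "claw": [0.1,0.1,0.1,0.1,0.1]}}

```text
time: 4.15
tcp_pos: [0.4523, 0.1894, 0.0502]
eef_rot: [0.707, 0.707, -0.0, -0.0]
wrist_force: [-0.1, -0.3, -2.4]
width: 0.0349
```

```bash
python3 - <<'E'
from h import *
snap('wrist','wrist3');snap('side','side3');print(telemetry.get_obs()['tcp_pos'],telemetry.get_obs()['width'])
im=cv2.imread('pics/side3.png')[80:220,120:320]
cv2.imwrite('pics/crop3.png',cv2.resize(im,None,fx=3.5,fy=3.5,interpolation=cv2.INTER_CUBIC))
E
```

```text
[0.45266329 0.18958059 0.05053602] 0.03493235535827622
```

View pics/crop3.png

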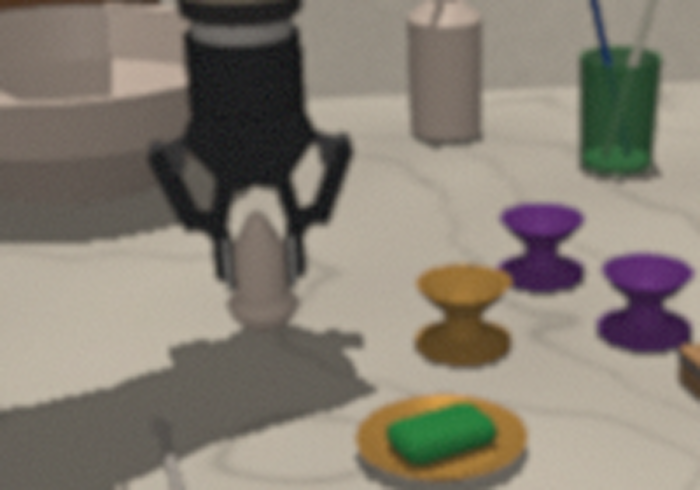

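View pics/wrist3.png

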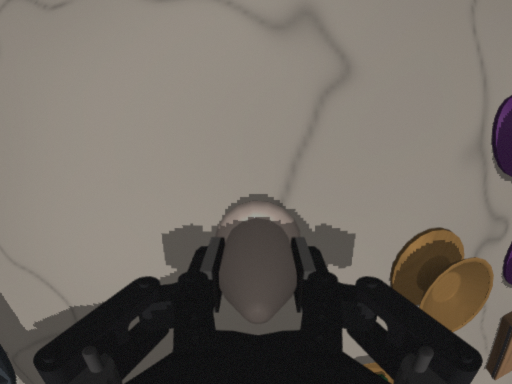

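Grip holds: 34.9 mm opening, about 2 N of weight, cone upright in both views. Lifting and carrying it over the stand.

Call:
{"name": "drive_tool", "arguments": {"turn": [[0,0,0],[0,0,0],[0,0,0],[0,0,0],[0,0,0],[0,0,0],[0,0,0],[0,0,0],[0,0,0]], "delta_pos": [[0,0,-5],[0,0,-10],[0,0,-12],[0,0,-12],[0,0,-12],[0,0,-12],[0,0,-10],[0,0,-7],[0,0,0]], "claw": [0.1,0.1,0.1,0.1,0.1,0.1,0.1,0.1,0.1]}}

```text
time: 5.15
tcp_pos: [0.453, 0.1897, 0.1314]
eef_rot: [0.707, 0.707, 0.001, 0.0]
wrist_force: [0.8, -0.2, -1.4]
width: 0.0348
```

Call:
{"name": "drive_tool", "arguments": {"turn": [[0,0,0],[0,0,0],[0,0,0],[0,0,0],[0,0,0],[0,0,0],[0,0,0],[0,0,0],[0,0,0],[0,0,0],[0,0,0],[0,0,0]], "delta_pos": [[-2,7,0],[-4,14,0],[-4,14,0],[-4,14,0],[-4,14,0],[-4,14,0],[-4,14,0],[-4,14,0],[-4,14,0],[-3,10,0],[-1.5,4.5,0],[0,0,0]], "claw": [0.1,0.1,0.1,0.1,0.1,0.1,0.1,0.1,0.1,0.1,0.1,0.1]}}

```text
time: 6.35
tcp_pos: [0.5864, 0.1507, 0.13]
eef_rot: [0.707, 0.707, -0.0, -0.0]
wrist_force: [-0.1, 0.2, -2.0]
width: 0.0353
```

```bash
cat > m.py <<'E'
from h import *
from scipy.optimize import least_squares
import sys
n=sys.argv[1]; z0=float(sys.argv[2])
o=telemetry.get_obs();print(o['tcp_pos'],o['width'])
for cam in('scene','side'):
    c=snap(cam,cam+n);W=world(c);W[c['depth']==0]=9
    # drum + foot of cone
    P=W.reshape(-1,3);col=c['frame'].reshape(-1,3).astype(int)
    near=np.hypot(P[:,0]-.586,P[:,1]-.151)<.045
    gray=(col.max(1)-col.min(1)<45)&(col.max(1)>70)
    f=P[near&gray&(P[:,2]>z0+.004)&(P[:,2]<z0+.084)]
    def res(p):
        z=f[:,2]-z0; r=np.interp(z,[0,.018,.026,.060,.084],[.010,.025,.018,.018,.003])
        return np.hypot(f[:,0]-p[0],f[:,1]-p[1])-r
    r=least_squares(res,[.586,.151],loss='soft_l1',f_scale=.002);print(cam,'cone',r.x.round(4),len(f),f.min(0).round(3),f.max(0).round(3))
    br=(col[:,0]-col[:,2]>50)&(col[:,0]>col[:,1]+10)&near
    S=P[br&(P[:,2]>.043)&(P[:,2]<.055)];B=P[br&(P[:,2]>0.003)&(P[:,2]<.052)]
    for nm,q in(('rim',S),('all',B)):
        if len(q): print(cam,nm,((q.min(0)+q.max(0))/2).round(4),(q.max(0)-q.min(0)).round(4),len(q))
    im=cv2.imread(f'pics/{cam}{n}.png'); im=im[80:220,180:330] if cam=='side' else im[120:280,240:400]
    cv2.imwrite(f'pics/c{cam}{n}.png',cv2.resize(im,None,fx=3.5,fy=3.5,interpolation=cv2.INTER_CUBIC))
E
python3 m.py 4 .086
```

```text
[0.58640863 0.15069729 0.12995266] 0.03525838258166257
scene cone [0.5873 0.1505] 311 [0.562 0.127 0.096] [0.613 0.176 0.16 ]
scene rim [0.5874 0.1567 0.0469] [0.0648 0.0525 0.0077] 135
scene all [0.5884 0.1578 0.0272] [0.0669 0.0547 0.0471] 398
side cone [0.5845 0.1496] 668 [0.545 0.123 0.091] [0.629 0.163 0.17 ]
side rim [0.5851 0.1508 0.0459] [0.06   0.0668 0.0057] 89
side all [0.5852 0.1502 0.026 ] [0.0622 0.068  0.0456] 502
```

View pics/cside4.png

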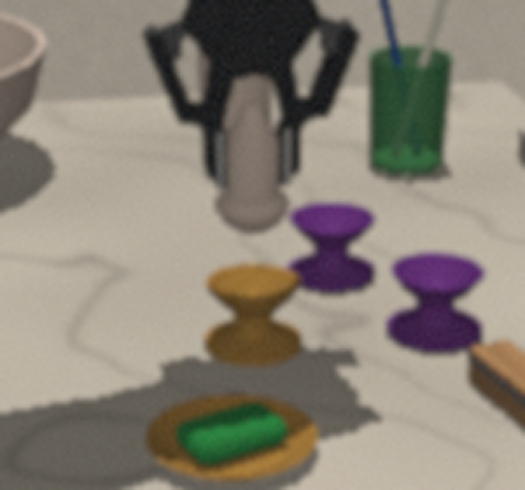

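View pics/cscene4.png

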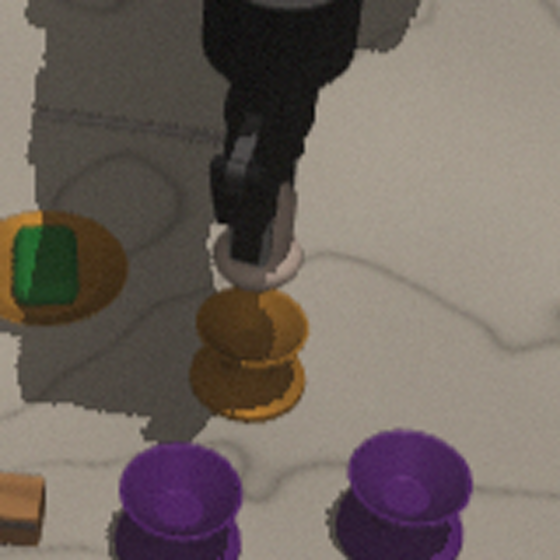

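The cone hangs upright above the goblet (side crop (252,225) over the mouth at (254,280)), within about 1 mm of the stand's axis in both cameras. Lowering about 52 mm, then creeping in.

Call:
{"name": "drive_tool", "arguments": {"turn": [[0,0,0],[0,0,0],[0,0,0],[0,0,0],[0,0,0],[0,0,0],[0,0,0],[0,0,0],[0,0,0],[0,0,0]], "delta_pos": [[0.2,0.4,5],[0,0,8],[0,0,8],[0,0,8],[0,0,8],[0,0,6],[0,0,4],[0,0,3],[0,0,2],[0,0,0]], "claw": [0.1,0.1,0.1,0.1,0.1,0.1,0.1,0.1,0.1,0.1]}}

```text
time: 7.45
tcp_pos: [0.5863, 0.1512, 0.0782]
eef_rot: [0.707, 0.707, -0.0, -0.0]
wrist_force: [-0.2, 0.3, -2.1]
width: 0.0348
```

Call:
{"name": "drive_tool", "arguments": {"turn": [[0,0,0],[0,0,0],[0,0,0],[0,0,0]], "delta_pos": [[0,0,1],[0,0,1],[0,0,0],[0,0,0]], "claw": [0.1,0.1,0.1,0.1]}}

```text
time: 7.85
tcp_pos: [0.5864, 0.1512, 0.0764]
eef_rot: [0.707, 0.707, 0.0, 0.0]
wrist_force: [-0.2, -0.5, -1.4]
width: 0.0352
```

Call:
{"name": "drive_tool", "arguments": {"turn": [[0,0,0],[0,0,0],[0,0,0]], "delta_pos": [[0,0,1],[0,0,0],[0,0,0]], "claw": [0.1,0.1,0.1]}}

```text
time: 8.15
tcp_pos: [0.5863, 0.1512, 0.0752]
eef_rot: [0.707, 0.707, -0.0, -0.0]
wrist_force: [-0.3, -0.1, -1.6]
width: 0.0349
```

Call:
{"name": "drive_tool", "arguments": {"turn": [[0,0,0],[0,0,0],[0,0,0]], "delta_pos": [[0,0,1],[0,0,0],[0,0,0]], "claw": [0.1,0.1,0.1]}}

```text
time: 8.45
tcp_pos: [0.5864, 0.1513, 0.0745]
eef_rot: [0.707, 0.707, 0.0, 0.0]
wrist_force: [-1.2, -0.3, 1.5]
width: 0.035
```

```bash
python3 m.py 5 .030; python3 -c "
from h import *
print(telemetry.get_obs()['wrist_force'])"
```

```text
[0.58643736 0.15127662 0.07450487] 0.03500649178740039
scene cone [0.5878 0.1514] 282 [0.554 0.12  0.038] [0.613 0.175 0.112]
scene rim [0.5862 0.1732 0.0472] [0.0605 0.0196 0.0074] 71
scene all [0.5883 0.1678 0.027 ] [0.0648 0.0343 0.0478] 188
side cone [0.5851 0.1497] 659 [0.543 0.116 0.035] [0.628 0.167 0.114]
side rim [0.5847 0.1481 0.0456] [0.0577 0.0545 0.0037] 16
side all [0.5851 0.1455 0.0253] [0.0619 0.0596 0.0442] 299
[-0.75050534  1.11389389  1.78853814]
```

View pics/cside5.png

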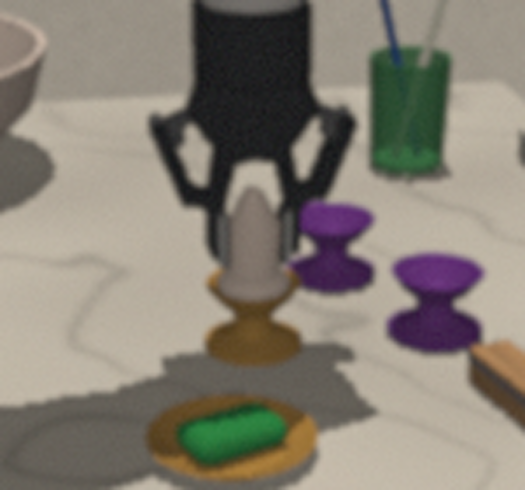

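View pics/cscene5.png

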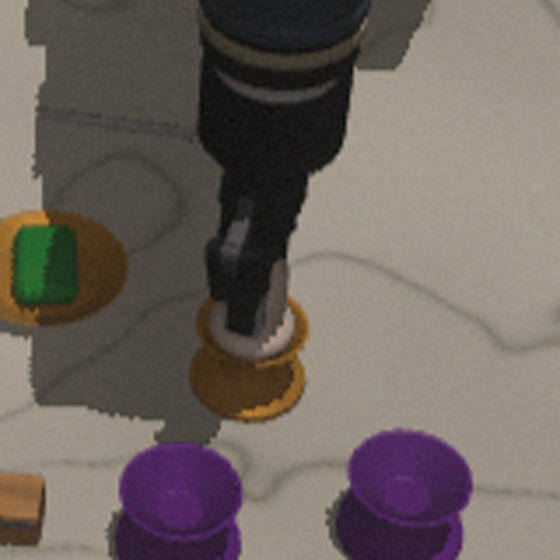

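The force flipped to upward at the expected seating height, and the foot sits centred in the bowl (side crop (253,285)). Opening slowly.

Call:
{"name": "drive_tool", "arguments": {"turn": [[0,0,0],[0,0,0],[0,0,0],[0,0,0],[0,0,0],[0,0,0],[0,0,0],[0,0,0],[0,0,0],[0,0,0],[0,0,0],[0,0,0]], "delta_pos": [[0,0,0],[0,0,0],[0,0,0],[0,0,0],[0,0,0],[0,0,0],[0,0,0],[0,0,0],[0,0,0],[0,0,0],[0,0,0],[0,0,0]], "claw": [0.4,0.43,0.46,0.5,0.54,0.58,0.64,0.7,0.8,0.9,1,1], "newtons": 20}}

```text
time: 9.75
tcp_pos: [0.5863, 0.1512, 0.0743]
eef_rot: [0.707, 0.707, -0.0, -0.0]
wrist_force: [-0.7, 1.1, 0.8]
width: 0.0854
```

```bash
python3 m.py 6 .030; python3 -c "
from h import *
print(telemetry.get_obs()['wrist_force'])
snap('wrist','wrist6')"
```

```text
[0.58634598 0.15121371 0.07426974] 0.08542737247767397
scene cone [0.5864 0.152 ] 260 [0.573 0.124 0.038] [0.62  0.175 0.114]
scene rim [0.5874 0.1728 0.0471] [0.0601 0.0209 0.0077] 70
scene all [0.5896 0.1684 0.027 ] [0.0646 0.0342 0.0479] 184
side cone [0.5852 0.1503] 542 [0.542 0.116 0.035] [0.629 0.18  0.114]
side rim [0.5852 0.1446 0.0467] [0.0585 0.0524 0.0065] 18
side all [0.5851 0.1428 0.0265] [0.0626 0.056  0.0468] 305
[0.13453006 1.20297235 0.24336496]
```

View pics/cside6.png

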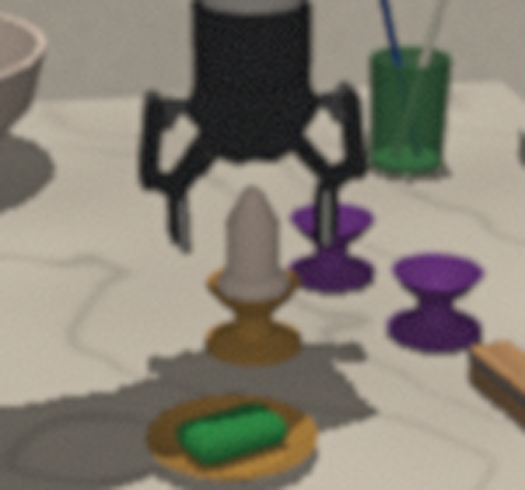

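View pics/wrist6.png

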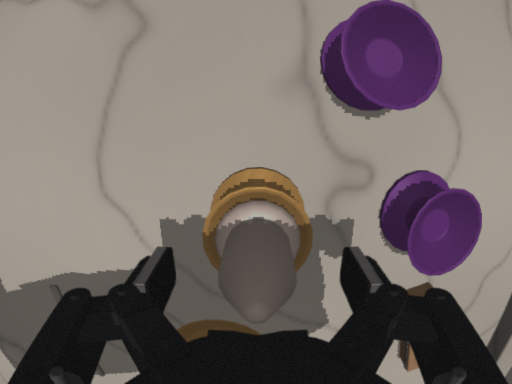

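The cone stands upright and centred in the bowl (wrist (258,235)), with the fingers clear on both sides. Retreating straight up.

Call:
{"name": "drive_tool", "arguments": {"turn": [[0,0,0],[0,0,0],[0,0,0],[0,0,0],[0,0,0],[0,0,0],[0,0,0],[0,0,0],[0,0,0],[0,0,0]], "delta_pos": [[0,0,-5],[0,0,-12],[0,0,-18],[0,0,-18],[0,0,-18],[0,0,-18],[0,0,-18],[0,0,-10],[0,0,0],[0,0,0]], "claw": [1,1,1,1,1,1,1,1,1,1]}}

```text
time: 10.9
tcp_pos: [0.5862, 0.1512, 0.1911]
eef_rot: [0.707, 0.707, -0.0, -0.0]
wrist_force: [-0.8, 0.6, -0.8]
width: 0.0857
```

```bash
python3 m.py 7 .030; python3 - <<'E'
import numpy as np
from h import *
for n,b in(('scene7',dict(bottle=(180,115,208,152),pot=(130,168,172,206))),('side7',dict(bottle=(160,238,205,292),pot=(278,232,330,282)))):
    c=np.load(f'pics/{n}.npy',allow_pickle=True).item();W=world(c)
    for k,(a,bb,e,f) in b.items():
        P=W[bb:f,a:e].reshape(-1,3);Q=P[(P[:,2]>.006)&(P[:,2]<.12)];print(n,k,((Q.min(0)+Q.max(0))/2).round(3))
    P=W.reshape(-1,3);m=(np.hypot(P[:,0]-.586,P[:,1]-.151)<.02);t=P[m&(P[:,2]<.13)];i=t[:,2].argsort()[-8:];print('tip',t[i].mean(0).round(4))
E
```

```text
[0.58623014 0.15116626 0.19107823] 0.08571314265030971
scene cone [0.587  0.1517] 591 [0.572 0.119 0.038] [0.612 0.177 0.114]
scene rim [0.5879 0.1637 0.047 ] [0.0644 0.0388 0.007 ] 83
scene all [0.5886 0.1622 0.0268] [0.0657 0.0457 0.0475] 200
side cone [0.5852 0.1504] 529 [0.556 0.115 0.034] [0.615 0.181 0.113]
side rim [0.5855 0.1465 0.0467] [0.0617 0.0512 0.0072] 26
side all [0.5854 0.1436 0.0268] [0.062  0.0571 0.0469] 292
scene7 bottle [ 0.425 -0.201  0.039]
scene7 pot [ 0.618 -0.202  0.028]
tip [0.5895 0.1511 0.116 ]
side7 bottle [ 0.42  -0.209  0.038]
side7 pot [ 0.616 -0.205  0.027]
tip [0.5837 0.1483 0.1136]
```

View pics/side7.png

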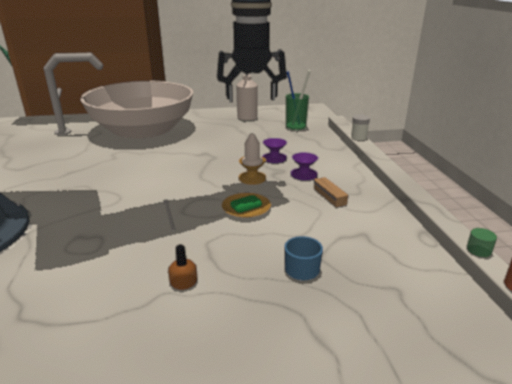

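View pics/cscene7.png

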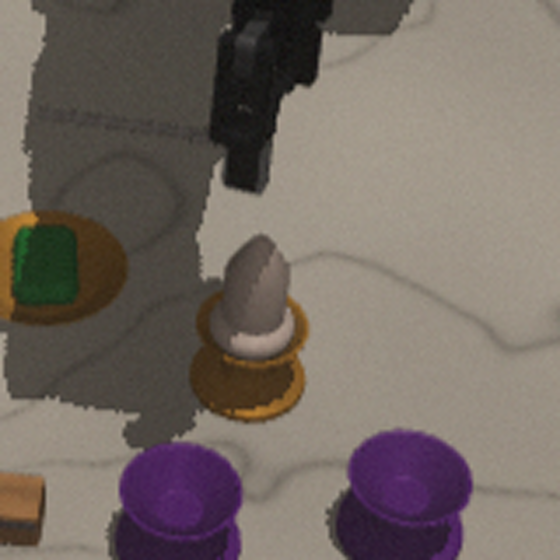

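The cone is seated upright, with its tip at about 0.114 m, which equals 30 + 84 mm. The bottle (182,272) and pot (303,258) have not moved, and the gripper is clear. Handing in.

```bash
python3 -c "
from station import ticket
print(ticket.hand_in())"
```

```text
the job is handed in; nothing more can be done
None
```

I gripped the ring cone by its drum, carried it over the brass stand, lowered it until the wrist force turned upward, released it, backed off straight up, and handed the job in at about 11 s. The hand-in reports no verdict.

- **Seating:** Both cameras put the cone's axis within about 1–2 mm of the stand's. The tip measured 0.114–0.116 m high, against 0.114 m expected when fully seated, and cone and stand both look upright.
- **Surroundings:** The bottle and pot measured unmoved to within 1 mm, and the gripper was clear of everything.
- **Disagreements:** The scene and side cameras differ by 1–2 mm on the cone's position, and by up to about 6 mm on its tip. At the end the cone and the view hid part of the bowl, so the rim's midpoint was off by several millimetres. For the stand's centre I relied on the earlier clear views.

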